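# Drip tray in under the bonsai stand

## Robot

A 6-joint arm with a two-finger parallel gripper is mounted at the origin on the work surface. World frame = base frame: x ahead of the robot, y to its left, z up, the work surface at z = 0. Lengths are in m, angles in rad, forces in N, time in s.
With the tool pointing down it reaches from about 0.325 to 0.775 m from the base axis. Payload 9.3 kg.
Tool frame: the origin (TCP) lies at the very end of the fingers, on their centre line; the grasp point (between the pads) lies 19 mm behind it; z points along the fingers, y is the direction in which the jaws open and shut (so a half turn about z gives the same grasp; the last joint's range is limited). The gripper opens to 85 mm and grips with 20 to 120 N. Pads are 22 mm wide; open, the fingers measure 114 mm over their backs; the gripper's body (76 mm by 85 mm) begins 54 mm behind the grasp point. The pads swing forward as they close: fully open they stand 13 mm farther back than shut.
Start: joints at [0.985, 0.259, 0.021, 1.334, 0, 1.418], TCP at [0.231, 0.499, 0.231] pointing down, gripper open.
Joint ranges: [-3.04, 3.04], [-0.91, 1.82], [-1.04, 1.36], [-1.92, 1.95], [-1.52, 1.45], [-3.14, 3.14]. Speed limits (rad/s): [2.22, 2.22, 2.79, 3.14, 3.14, 3.14].

## Interface

Orientations are given as a unit quaternion [w, x, y, z].
In Python, from rig import sensors, eyes, robot gives the robot as it stands. The module is installed in compiled form; this text tells all that it offers.
- The arm moves only by the tool arm_command, never from a script. Its argument "motion" is a list that holds one entry, the list of rows, each a list of 5 numbers: the shift along the tool's x, y, z each as a share of 0.4 m, from -1 to 1, then the turn about the tool's z as a share of 2 pi rad, from -1 to 1, then the opening, from 0 (shut) to 1 (fully open). In form: [[[tx, ty, tz, yaw, gripper], ...]]. A call has 1 to 8 rows; each row is the pose to reach, as a shift and turn from the pose measured when the call began, along the tool's axes at that moment, turning the shorter way round; what a row does not reach only later rows make up. A row lasts 1/12 s, in which the tool goes at most 41.7 mm and 7.16 degrees, less where a joint would pass 70% of its speed; a pose out of reach is approached as far as the arm can. A call with a number of a shift or a turn outside -1 to 1 is refused whole. A call with a gripper value outside its range is refused whole. The fingers move at their own pace and stop on an object; "squeeze" is the grip in N (left out, the last holds). Time passes only in rows, so rows that repeat a pose let the fingers close. It gives the time, the measured TCP pose, the force and the opening at its end, in the units of the state.
- sensors.get_obs(): the state, without advancing time (a new reading comes with each control period).
- eyes.grab_frame(name): name is "side" or "top" or "wrist"; returns (picture, depth): 420x560x3 uint8, red, green, blue; 420x560 float32, m along the optical axis (not along the pixel's ray), 0 where there is no reading.
- eyes.camera_model(name): a dict with "K" (3x3 intrinsics, pixels), "R" (3x3) and "t" (3): a world point X has camera coordinates R X + t. Camera axes: x right, y down, z forward; pixel columns grow to the right and rows downward; lengths in m; the calibration is good to about 2 mm. A picture is of the moment at which its call begins: read the wrist's pose just before it. camera_model takes no time and is no camera call; for the wrist camera it gives the pose at the moment of the call.
- robot.job_done(): hands the job in, once; it reports no verdict.
The state is a dict: "t": time; "q": joint angles; "qvel": joint speeds; "joint_efforts": joint torques, N m; "ee_pos": TCP position; "eef_rot": TCP orientation; "wrist_force": force on the tool from outside, world axes, zero at the start; "torque": the same for the moment, N m; "gripper_width": finger opening in m.
Only numpy, scipy, OpenCV 4.12 (cv2) and the standard library are available. Lean on these libraries where they do the work, as an engineer would, in place of code of your own. Each camera call takes 0.05 s, during which the arm holds its last target. There are 200 camera calls.

## Task

The little tree is about to be watered: slide the flat drip tray along the bench and push it, long way in, through the narrow gap between the two legs at the open end of the low wooden stand, until it is fully home against the rail at the far end. Only push it with the fingertips, keeping it flat on the bench, never lifting it, and leave everything else on the bench where it is. When the tray is home, take the hand away.

Things in the scene. Friction and masses are not known exactly. Their poses are not given: they have to be found in the camera images.
- tray: drip tray: dark plastic, slatted grey grid flush with its rim, in effect a flat slab with upright sides: 200 mm long (own x), 130 wide (own y), 22 tall, corners rounded to 16 mm radius; about 0.3 to 0.65 kg, loose, flat on the bench; slides when pushed; either end may lead. Origin: centre of its underside, at bench level z = 0.
- stand: low dark wooden stand, immovable, bearing a small tree in a pot. Origin: on the bench under its centre; own z up; own +x is the way the tray goes in (to the robot's right, about world -y), so its open end is at -x. Board 204 (x) by 196 mm (y), upper face 60 mm up, clear height below 34 mm. Legs 24 mm square centred at x = +-86, y = +-80 mm. Tree leans to +x, top about 0.37 m.
- gap (a point): on the bench midway between the two legs at the stand's open end (stand x = -86 mm, y = 0). The clear gap there is 136 mm wide, 3 mm more than the tray on each side. Axes as the stand's.
- rail (a point): on the bench below the middle of the near face of the rail that closes the stand's far end (stand x = +80 mm); the rail spans 8 to 28 mm above the bench. With the tray home its far end touches this face, its centre is at stand x = -20, y = 0, and its near end stands out 18 mm beyond the board. Axes as the stand's.
- pot_face (a point): on the board, below the face of the terracotta pot nearest the open end (stand x = -51 mm); the pot is 126 by 102 mm and rises to 110 mm above the bench. Axes as the stand's.
- small_pot: small round blue-glazed empty pot, 72 mm across, 42 mm tall, beside the stand; leave it alone. Origin: centre of its underside
- spool: spool of copper wire standing on end, 64 mm across, 42 mm tall, beside the stand; leave it alone. Origin: centre of its underside
- coil: flat coil of dark wire, 108 mm across, 20 mm tall, lying near the far edge of the work area; leave it alone. Origin: centre of its underside
- can: green drinks can, 66 mm across, 115 mm tall, on the far side of the work area; leave it alone. Origin: centre of its underside
- glass: drinking glass, 72 mm across, 100 mm tall, on the far side of the work area; leave it alone. Origin: centre of its underside
- shears: steel bonsai shears lying flat, about 150 mm long, on the left; leave it alone. Origin: between its blades and loops
- brush: hand brush with a wooden handle, about 200 mm long, lying flat on the left; leave it alone. Origin: on its underside near its middle
Mind the look-alikes: they are no part of the job. What is meant by the tray is not turquoise, and is the larger of those in its own colour.

How it is judged:
By the outcome, as a careful person would: the job done as asked, in the order asked, and still so for the second after the job is handed in, with the robot touching nothing.
It also fails if it takes over 64 s, if anything falls off the work surface, if the arm or the gripper's body presses on something with over 40 N, if the wrist force passes 120 N, or if a joint passes its speed limit or range.

## Working session

There is one attempt and no reset: what is moved stays moved. The work goes in short steps, Python scripts to look and compute and a tool call to move; the robot and the scene stay as the last step left them, time stands still between calls to the robot, and variables do not carry over. Pictures are saved under pics/ and viewed, about 8 in all and at most 12, crops included, and the job is handed in when it is done.

Besides the shell and the picture viewer there is one more tool, called as name(argument=value, ...) on one line, values as JSON. arm_command: Moves the arm, as the interface text tells. Its arguments: {"type":"object","properties":{"motion":{"type":"array","items":{"type":"array","items":{"type":"array","items":{"type":"number","minimum":-1,"maximum":1}}}},"squeeze":{"type":"number"}},"required":["motion"]}

```bash
mkdir -p pics; cat > h.py <<'E'
from rig import sensors, eyes, robot
import numpy as np, cv2
def grab(n,save=None):
    m=eyes.camera_model(n); p,d=eyes.grab_frame(n)
    if save: cv2.imwrite('pics/'+save,p[:,:,::-1])
    return p,d,m
def cloud(d,m):
    v,u=np.indices(d.shape); K=m['K']
    c=np.stack([(u-K[0,2])/K[0,0]*d,(v-K[1,2])/K[1,1]*d,d],-1)
    w=(c-m['t'])@m['R']   # R^T (c-t)
    w[d==0]=np.nan
    return w
E
python3 - <<'E'
from h import *
s=sensors.get_obs(); print({k:np.round(v,3) for k,v in s.items()})
for n in('top','side'):
    p,d,m=grab(n,n+'0.png'); np.savez(n+'0.npz',p=p,d=d,**m)
    print(n,-m['R'].T@m['t'])
E
```

```text
{'t': np.float64(0.0), 'q': array([ 0.985,  0.259,  0.021,  1.334, -0.   ,  1.418]), 'qvel': array([ 0.001, -0.001,  0.   , -0.001, -0.001,  0.001]), 'joint_efforts': array([ 5.0000e-03, -5.5564e+01,  3.4453e+01,  1.4000e-02, -0.0000e+00,
        0.0000e+00]), 'ee_pos': array([0.231, 0.499, 0.231]), 'eef_rot': array([-0.   ,  0.215,  0.977, -0.001]), 'wrist_force': array([-1.11 ,  0.832,  0.01 ]), 'torque': array([-0.047,  0.024,  0.019]), 'gripper_width': np.float64(0.086)}
top [0.40242199 0.11046466 1.0910692 ]
side [ 0.03987687 -0.79727742  0.81559884]
```

View pics/top0.png

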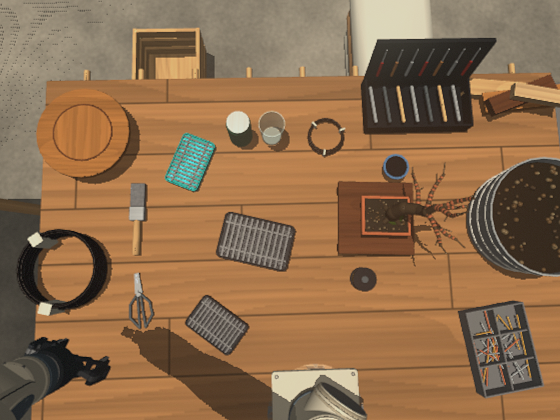

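View pics/side0.png

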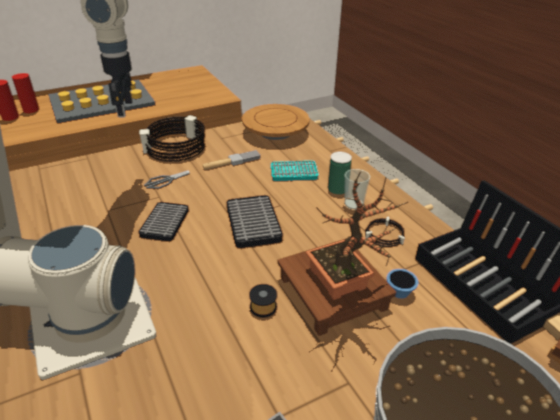

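Candidates for the tray in the top picture are the turquoise one (190,162), the small dark one (217,325) and the large dark one (256,241). The last is not turquoise and is the larger of the dark pair. The stand's board is at about (375,218), the small pot at (396,167) and the spool at (363,279).

```bash
python3 - <<'E'
from h import *
def rect(w,mask,name):
    P=w[mask]; P=P[np.isfinite(P).all(1)]
    r=cv2.minAreaRect(P[:,:2].astype(np.float32)*1000)
    print(name,len(P),'med z',np.round(np.median(P[:,2])*1000,1),'rect',np.round(r[0],1),np.round(r[1],1),round(r[2],2))
for n,boxes in (('top',dict(tray=(205,200,305,280,.013,.034),small=(175,285,255,365,.013,.034),board=(330,170,415,262,.05,.07),spool=(340,260,385,300,.03,.06),pot=(378,150,412,182,.03,.06),coil=(300,110,350,160,.01,.03))),('side',dict(tray=(220,190,290,250,.013,.034),board=(270,230,395,330,.05,.07)))):
    f=np.load(n+'0.npz'); w=cloud(f['d'],f); np.set_printoptions(suppress=True)
    for k,(a,b,c,e,z0,z1) in boxes.items():
        M=np.zeros(w.shape[:2],bool); M[b:e,a:c]=1
        M&=(w[...,2]>z0)&(w[...,2]<z1)
        M=cv2.morphologyEx(M.astype(np.uint8),cv2.MORPH_OPEN,np.ones((3,3)))>0
        rect(w,M,n+' '+k)
    bz=w[...,2]; print('bench z', np.nanmedian(bz[(abs(bz)<.01)]))
p=np.load('top0.npz')['p'][145:375,150:430,::-1]
cv2.imwrite('pics/crop0.png',cv2.resize(p,None,fx=2.6,fy=2.6,interpolation=cv2.INTER_CUBIC))
E
```

```text
top tray 3332 med z 18.8 rect [463.3 148.4] [199.7 130.1] 75.24
top small 120 med z 15.0 rect [244.5 255.2] [130.8  75.5] 48.71
top board 3481 med z 59.7 rect [ 516.  -177.2] [204.7 196.6] 87.43
top spool 457 med z 41.6 rect [ 351.6 -141. ] [62.7 60.9] 88.04
top pot 512 med z 42.5 rect [ 658.8 -246.8] [69.9 71.2] 29.83
top coil 178 med z 17.2 rect [764.4 -56.1] [101.2 100.4] 49.3
bench z -0.00012938297969025228
side tray 2161 med z 20.8 rect [463.  148.1] [205.2 130.8] 75.3
side board 3337 med z 60.5 rect [ 515.1 -177.2] [207.4 197. ] 87.57
bench z 0.001044781344794021
```

View pics/crop0.png

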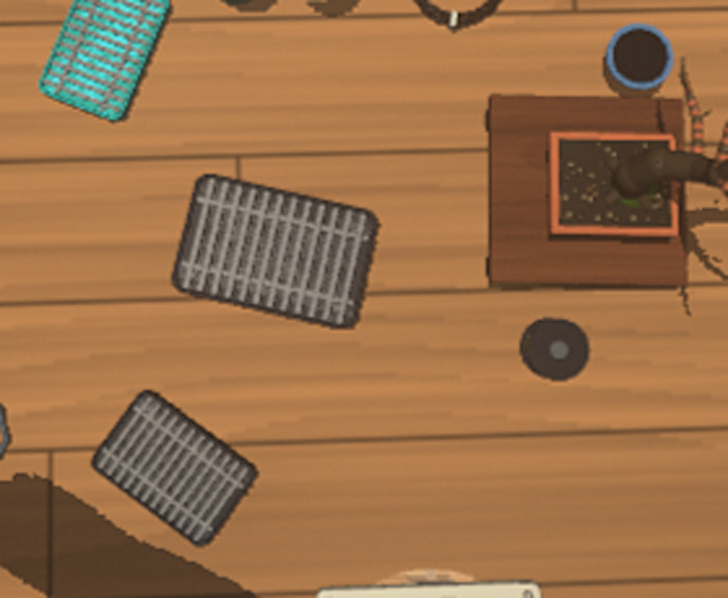

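The crop confirms it: large dark tray at top pixel (256,241). Both views agree, giving centre (0.463, 0.148), 200×130, height about 20 mm. I'll first push its near long side with both fingertips to align and shift it onto the stand's axis, then push its end in.

```bash
cat >> h.py <<'E'
from scipy.spatial.transform import Rotation as Ro
SC=np.array([.5155,-.1772]); SA=np.radians(87.5-180)  # stand centre, +x angle
def S2W(x,y,C=SC,A=SA):
    c,s=np.cos(A),np.sin(A); return np.array([C[0]+c*x-s*y,C[1]+s*x+c*y])
def W2S(p,C=SC,A=SA):
    c,s=np.cos(A),np.sin(A); d=np.asarray(p)[...,:2]-C
    return np.stack([d[...,0]*c+d[...,1]*s,-d[...,0]*s+d[...,1]*c],-1)
def go(xyz,ang):
    "shares for target TCP xyz with tool x at world angle ang (deg)"
    s=sensors.get_obs(); q=s['eef_rot']; R=Ro.from_quat([q[1],q[2],q[3],q[0]]).as_matrix()
    sh=R.T@(np.array(xyz)-s['ee_pos'])/.4
    a0=np.degrees(np.arctan2(R[1,0],R[0,0])); dy=-((ang-a0+180)%360-180)
    print('at',np.round(s['ee_pos'],4),'tx ang',round(a0,2),'tilt z',np.round(R[:,2],3),'F',np.round(s['wrist_force'],1),'w',round(float(s['gripper_width']),4),'t',round(float(s['t']),2))
    print('  share',np.round(sh,4),'yaw',round(dy/360,4),'rows>=',np.ceil(max(np.linalg.norm(sh)*.4/.0417,abs(dy)/7.16)))
E
python3 - <<'E'
from h import *
go((.365,.174,.10),165.2); print(W2S((.463,.148)))
E
```

```text
at [0.2305 0.4991 0.2307] tx ang 155.2 tilt z [-0.001 -0.001 -1.   ] F [0.6 0.5 0.8] w 0.0854 t 0.1
  share [-0.6461 -0.5964  0.3274] yaw -0.0278 rows>= 9.0
[-0.32260046 -0.06663506]
```

arm_command(motion=[[[-0.08,-0.075,0.04,-0.005,0.6],[-0.16,-0.15,0.08,-0.01,0.6],[-0.24,-0.22,0.12,-0.015,0.6],[-0.32,-0.3,0.16,-0.02,0.6],[-0.4,-0.37,0.2,-0.0278,0.6],[-0.48,-0.445,0.24,-0.0278,0.6],[-0.56,-0.52,0.28,-0.0278,0.6],[-0.646,-0.596,0.327,-0.0278,0.6]]])

```text
t: 0.77
ee_pos: [0.3497, 0.2085, 0.115]
eef_rot: [-0.0, 0.128, 0.992, -0.0]
wrist_force: [1.4, 0.4, -0.7]
gripper_width: 0.0513
```

```bash
python3 - <<'E'
from h import *
go((.365,.174,.004),165.2)
E
```

```text
at [0.3497 0.2085 0.115 ] tx ang 165.24 tilt z [-0.    -0.001 -1.   ] F [ 1.4  0.4 -0.7] w 0.0513 t 0.77
  share [-0.0591 -0.0734  0.2775] yaw 0.0001 rows>= 3.0
```

arm_command(motion=[[[-0.03,-0.04,0.05,0,0.6],[-0.059,-0.073,0.13,0,0.6],[-0.059,-0.073,0.2,0,0.6],[-0.059,-0.073,0.25,0,0.6],[-0.059,-0.073,0.27,0,0.6],[-0.059,-0.073,0.273,0,0.6],[-0.059,-0.073,0.273,0,0.6]]])

```text
t: 1.35
ee_pos: [0.365, 0.1743, 0.006]
eef_rot: [-0.0, 0.128, 0.992, -0.001]
wrist_force: [0.0, 0.2, -0.0]
gripper_width: 0.0517
```

```bash
python3 - <<'E'
from h import *
p,d,m=grab('wrist','w1.png'); np.savez('w1.npz',p=p,d=d,**m)
# side push goals: finger line at stand y = edge-11mm ; tool x angle 177.5
go((.3885,.168,.006),165.2)
g=S2W(-.3226,-.065-.011); print(g); go((*g,.006),177.5)
E
```

```text
at [0.3655 0.1745 0.0065] tx ang 165.27 tilt z [ 0.    -0.001 -1.   ] F [0.  0.2 0.3] w 0.0511 t 1.4
  share [-0.0599 -0.0011  0.0014] yaw 0.0002 rows>= 1.0
[0.45364395 0.14840803]
at [0.3655 0.1745 0.0065] tx ang 165.27 tilt z [ 0.    -0.001 -1.   ] F [0.  0.2 0.3] w 0.0511 t 1.4
  share [-0.2298 -0.0071  0.0015] yaw -0.034 rows>= 3.0
```

View pics/w1.png

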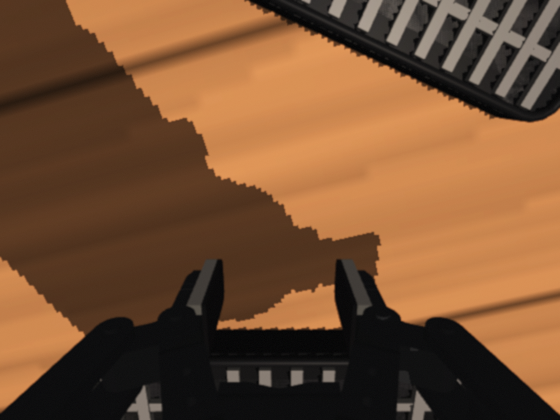

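The wrist view shows the big tray's long side at the bottom, seen between the fingers and parallel to them. The rotated tray at the upper right is the small one. Camera-up is therefore tool +x, towards the base. Now the side push.

arm_command(motion=[[[-0.035,0,0.001,0,0.6],[-0.065,0,0.001,0,0.6],[-0.09,0,0.001,-0.004,0.6],[-0.115,-0.001,0.001,-0.01,0.6],[-0.14,-0.002,0.001,-0.016,0.6],[-0.16,-0.003,0.001,-0.023,0.6],[-0.18,-0.005,0.001,-0.029,0.6],[-0.195,-0.006,0.001,-0.034,0.6]]])

```text
t: 2.07
ee_pos: [0.4419, 0.152, 0.0069]
eef_rot: [0.001, 0.021, 1.0, -0.0]
wrist_force: [-3.0, -0.3, 1.3]
gripper_width: 0.0511
```

```bash
cat >> h.py <<'E'
def tray(C=None,z0=.012,z1=.034):
    "tray rect from top and side depth near stand x -0.45..-0.1, in stand frame"
    for n in('top','side'):
        p,d,m=grab(n); w=cloud(d,m); 
        s=W2S(w); M=(s[...,0]>-.47)&(s[...,0]<-.08)&(abs(s[...,1])<.16)&(w[...,2]>z0)&(w[...,2]<z1)
        M=cv2.morphologyEx(M.astype(np.uint8),cv2.MORPH_OPEN,np.ones((3,3)))
        k,L,st,_=cv2.connectedComponentsWithStats(M); i=1+np.argmax(st[1:,4])
        P=s[L==i].astype(np.float32)*1000; r=cv2.minAreaRect(P); a=r[2] if r[1][0]>r[1][1] else r[2]-90
        print(n,'tray stand-frame',np.round(r[0],1),np.round(r[1],1),'yaw',round((a+90)%180-90,2),'n',len(P),'range',P.min(0),P.max(0))
        np.savez(n+'_l.npz',p=p,d=d,**m)
E
python3 - <<'E'
from h import *
tray()
go((*S2W(-.3226,-.065-.011),.006),177.5)
E
```

```text
top tray stand-frame [-323.1  -11.2] [129.5 201. ] yaw -1.75 n 1767 range [-422.0905   -78.30071] [-223.3662     54.092064]
side tray stand-frame [-324.1  -21.2] [152.4 206. ] yaw -2.06 n 1802 range [-425.61035  -98.38755] [-220.5058    56.18053]
at [0.4425 0.152  0.0068] tx ang 177.5 tilt z [ 0.003 -0.001 -1.   ] F [ 1.  -0.4  0.8] w 0.0515 t 2.17
  share [-0.0282 -0.0078  0.0022] yaw 0.0 rows>= 1.0
```

arm_command(motion=[[[-0.007,-0.002,0.002,0,0.6],[-0.013,-0.004,0.002,0,0.6],[-0.018,-0.006,0.002,0,0.6],[-0.023,-0.008,0.002,0,0.6],[-0.026,-0.008,0.002,0,0.6],[-0.028,-0.008,0.002,0,0.6],[-0.028,-0.008,0.002,0,0.6]]])

```text
t: 2.75
ee_pos: [0.4536, 0.1483, 0.0061]
eef_rot: [0.001, 0.022, 1.0, -0.0]
wrist_force: [-3.1, -0.8, 2.4]
gripper_width: 0.0511
```

```bash
python3 - <<'E'
from h import *
tray()
go((*S2W(-.3226,-.1),.006),177.5)
go((*S2W(-.4,-.12),.10),177.5)
E
```

```text
top tray stand-frame [-321.5    0.4] [128.7 200.3] yaw -0.57 n 1600 range [-421.44315  -64.70212] [-221.21904   65.10668]
side tray stand-frame [-321.5  -11.3] [152.4 205.2] yaw -0.89 n 1777 range [-423.50827  -88.03986] [-218.4693    64.62031]
at [0.4536 0.1483 0.0061] tx ang 177.5 tilt z [ 0.003 -0.001 -1.   ] F [-3.1 -0.4  1.6] w 0.0511 t 2.85
  share [0.0599 0.0004 0.0001] yaw -0.0 rows>= 1.0
at [0.4536 0.1483 0.0061] tx ang 177.5 tilt z [ 0.003 -0.001 -1.   ] F [-3.1 -0.4  1.6] w 0.0511 t 2.85
  share [ 0.1092  0.1937 -0.2352] yaw -0.0 rows>= 4.0
```

arm_command(motion=[[[0.03,0,0,0,0.6],[0.06,0,-0.05,0,0.6],[0.06,0.03,-0.14,0.02,0.6],[0.06,0.1,-0.2,0.04,0.6],[0.03,0.18,-0.2,0.06,0.6],[-0.04,0.25,-0.2,0.08,0.6],[-0.11,0.31,-0.2,0.1,0.6],[-0.19,0.36,-0.2,0.12,0.6]]])

```text
t: 3.52
ee_pos: [0.5367, 0.2911, 0.0869]
eef_rot: [0.002, 0.388, 0.922, 0.001]
wrist_force: [1.6, 0.8, 0.4]
gripper_width: 0.0511
```

```bash
python3 - <<'E'
from h import *
go((*S2W(-.46,0),.08),87.5)
E
```

```text
at [0.5367 0.2911 0.0869] tx ang 134.3 tilt z [ 0.005 -0.    -1.   ] F [1.6 0.8 0.4] w 0.0511 t 3.52
  share [-0.0137 -0.0174  0.0172] yaw 0.13 rows>= 7.0
```

arm_command(motion=[[[-0.014,-0.017,0.017,0.02,0.75],[-0.014,-0.017,0.017,0.04,0.75],[-0.014,-0.017,0.017,0.06,0.75],[-0.014,-0.017,0.017,0.08,0.75],[-0.014,-0.017,0.017,0.1,0.75],[-0.014,-0.017,0.017,0.12,0.75],[-0.014,-0.017,0.017,0.13,0.75],[-0.014,-0.017,0.017,0.13,0.75]]])

```text
t: 4.18
ee_pos: [0.5363, 0.2824, 0.08]
eef_rot: [0.002, 0.724, 0.69, 0.002]
wrist_force: [0.3, -0.5, -0.4]
gripper_width: 0.064
```

```bash
python3 - <<'E'
from h import *
tray()
go((*S2W(-.46,0),.006),87.5)
p=np.load('top_l.npz')['p']; cv2.imwrite('pics/t2.png',cv2.resize(p[130:330,150:430,::-1],None,fx=2.6,fy=2.6))
# board re-fit with edges, legs from side view (dark under board)
for n in('top','side'):
    f=np.load(n+'_l.npz'); w=cloud(f['d'],f); s=W2S(w)
    M=(abs(s[...,0])<.115)&(abs(s[...,1])<.115)&(w[...,2]>.052)&(w[...,2]<.068)
    M=cv2.morphologyEx(M.astype(np.uint8),cv2.MORPH_OPEN,np.ones((3,3)))>0
    P=s[M]*1000
    print(n,'x',P[:,0].min(),P[:,0].max(),'y',P[:,1].min(),P[:,1].max())
    # open-end edge & y edges line fits
    for nm,ax,sg in(('x-',0,-1),('y-',1,-1),('y+',1,1)):
        o=1-ax; b=np.round(P[:,o]/4); pts=[]
        for k in np.unique(b):
            if abs(k*4)>80: continue
            q=P[b==k]; j=np.argmax(sg*q[:,ax]); pts.append((q[j,o],q[j,ax]))
        pts=np.array(pts); c=np.polyfit(pts[:,0],pts[:,1],1); r=pts[:,1]-np.polyval(c,pts[:,0]); g=abs(r)<4; c=np.polyfit(pts[g,0],pts[g,1],1)
        print('  ',nm,'at0',round(c[1],1),'slope deg',round(np.degrees(np.arctan(c[0])),2),g.sum())
E
```

```text
top tray stand-frame [-321.3   -0.4] [129.9 200.2] yaw -0.3 n 3307 range [-421.30838  -65.49918] [-221.1694    64.78069]
side tray stand-frame [-321.3   -1.2] [132.5 207.2] yaw -0.52 n 2100 range [-425.16794  -66.97304] [-217.55045   65.54291]
at [0.5361 0.2824 0.08  ] tx ang 87.66 tilt z [ 0.005 -0.    -1.   ] F [-0.6  1.4 -0.2] w 0.0637 t 4.28
  share [-0.0002 -0.0022  0.185 ] yaw 0.0004 rows>= 2.0
top x -102.52275292298555 102.92906700108142 y -97.70345900843694 98.8295161077883
   x- at0 -101.0 slope deg -0.44 41
   y- at0 -96.5 slope deg -0.44 41
   y+ at0 96.3 slope deg -0.3 41
side x -104.13289338121743 104.02238538094684 y -98.71170447115854 99.33466899840802
   x- at0 0.0 slope deg 51.93 4
   y- at0 -97.8 slope deg -0.12 41
   y+ at0 90.5 slope deg 10.66 3
```

View pics/t2.png

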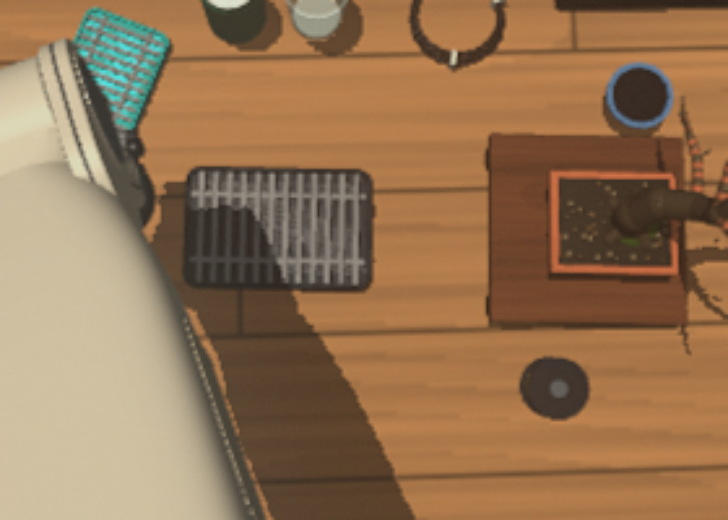

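The tray is now straight and in line with the stand (top and side both give y about 0 to -1 mm, yaw -0.3 to -0.5°, as the board's own edges). Next I lower behind its left end and push it up to the legs.

arm_command(motion=[[[0,-0.002,0.08,0,0.75],[0,-0.002,0.15,0,0.75],[0,-0.002,0.185,0,0.75],[0,-0.002,0.188,0,0.75],[-0.03,-0.002,0.188,0,0.75],[-0.055,-0.002,0.188,0,0.75],[-0.075,-0.002,0.188,0,0.75],[-0.09,-0.002,0.188,0,0.75]]])

```text
t: 4.95
ee_pos: [0.5349, 0.2455, 0.0062]
eef_rot: [0.002, 0.722, 0.692, 0.003]
wrist_force: [0.6, 3.1, 1.6]
gripper_width: 0.064
```

```bash
python3 - <<'E'
from h import *
go((*S2W(-.334,0),.006),87.5)
E
```

```text
at [0.5349 0.2455 0.0062] tx ang 87.64 tilt z [ 0.007  0.001 -1.   ] F [0.6 3.1 1.6] w 0.064 t 4.95
  share [-2.229e-01 -3.000e-03  1.000e-04] yaw 0.0004 rows>= 3.0
```

arm_command(motion=[[[-0.03,-0.001,0,0,0.75],[-0.06,-0.001,0,0,0.75],[-0.09,-0.001,0,0,0.75],[-0.12,-0.002,0,0,0.75],[-0.15,-0.002,0,0,0.75],[-0.18,-0.003,0,0,0.75],[-0.205,-0.003,0,0,0.75],[-0.22,-0.003,0,0,0.75]]])

```text
t: 5.62
ee_pos: [0.5299, 0.1562, 0.006]
eef_rot: [0.002, 0.722, 0.692, 0.003]
wrist_force: [0.4, 3.9, 2.5]
gripper_width: 0.0643
```

```bash
python3 - <<'E'
from h import *
tray()
p=np.load('side_l.npz')['p']; cv2.imwrite('pics/s3.png',cv2.resize(p[180:350,200:430,::-1],None,fx=3.4,fy=3.4,interpolation=cv2.INTER_CUBIC))
f=np.load('top_l.npz'); w=cloud(f['d'],f); s=W2S(w)
# lateral edges of visible tray part and of board in top view, same stand x axis
for nm,xr,zr in(('tray',(-.215,-.125),(.012,.034)),('board',(-.095,.0),(.05,.07))):
    M=(s[...,0]>xr[0])&(s[...,0]<xr[1])&(abs(s[...,1])<.12)&(w[...,2]>zr[0])&(w[...,2]<zr[1]); P=s[M]*1000
    for x in np.arange(xr[0],xr[1],.015)*1000:
        q=P[(P[:,0]>x)&(P[:,0]<x+15)]
        if len(q)>5: print(nm,round(x),q[:,1].min().round(1),q[:,1].max().round(1),'mid',((q[:,1].min()+q[:,1].max())/2).round(1))
go((*S2W(-.19,0),.006),87.5)
E
```

```text
top tray stand-frame [-202.1   -1. ] [130.2 157.4] yaw -0.26 n 2298 range [-280.4599   -66.27341] [-123.50559   64.35696]
side tray stand-frame [-240.5   -1.4] [206.1 133.6] yaw 0.88 n 2177 range [-344.00574  -67.8107 ] [-136.79173   66.18017]
tray -215 -64.2 61.7 mid -1.2
tray -200 -66.0 62.1 mid -2.0
tray -185 -66.2 62.0 mid -2.1
tray -170 -66.3 62.4 mid -1.9
tray -155 -66.0 62.6 mid -1.7
tray -140 -65.7 63.1 mid -1.3
board -95 -96.1 96.0 mid -0.1
board -80 -96.1 96.2 mid 0.1
board -65 -95.8 97.1 mid 0.6
board -50 -95.5 96.5 mid 0.5
board -35 -97.7 96.8 mid -0.4
board -20 -97.7 97.6 mid -0.0
board -5 -97.5 97.1 mid -0.2
at [0.5298 0.1562 0.0058] tx ang 87.55 tilt z [ 0.007 -0.    -1.   ] F [ 0.1  0.7 -0.2] w 0.0642 t 5.72
  share [-3.592e-01  2.000e-04 -5.000e-04] yaw 0.0002 rows>= 4.0
```

View pics/s3.png

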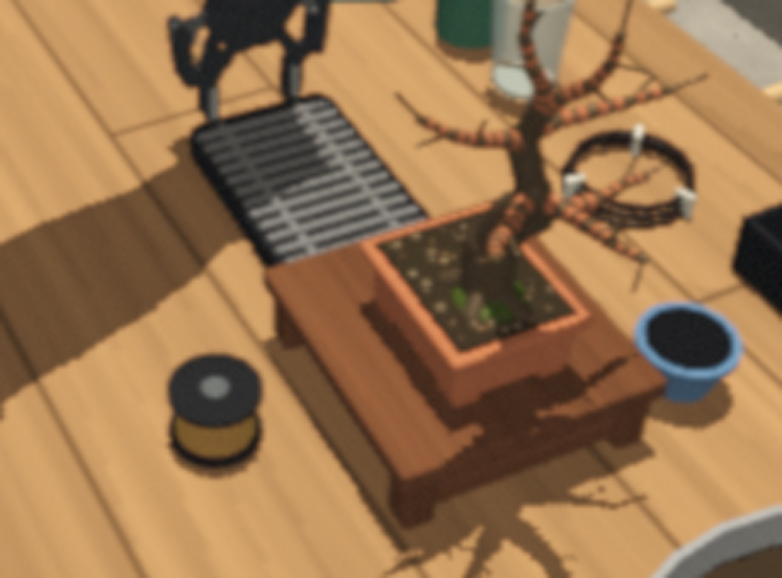

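The side picture shows the tray's leading edge just short of the stand, between the open-end legs (visible leg at about (290,325)). It sits about 1 mm to the robot's side of centre, so I'll push on slowly with a 1 mm bias to +y.

arm_command(motion=[[[-0.013,0.001,0,0,0.75],[-0.026,0.001,0,0,0.75],[-0.039,0.002,0,0,0.75],[-0.052,0.003,0,0,0.75],[-0.065,0.003,0,0,0.75],[-0.078,0.003,0,0,0.75],[-0.091,0.003,0,0,0.75],[-0.104,0.003,0,0,0.75]]])

```text
t: 6.38
ee_pos: [0.5291, 0.1139, 0.0057]
eef_rot: [0.002, 0.722, 0.692, 0.002]
wrist_force: [-0.3, 1.8, -1.6]
gripper_width: 0.0639
```

```bash
python3 - <<'E'
from h import *
tray()
f=np.load('top_l.npz'); w=cloud(f['d'],f); s=W2S(w)
M=(s[...,0]>-.3)&(s[...,0]<-.105)&(abs(s[...,1])<.12)&(w[...,2]>.012)&(w[...,2]<.034); P=s[M]*1000
for x in np.arange(-240,-105,20):
    q=P[(P[:,0]>x)&(P[:,0]<x+20)]
    if len(q)>5: print(x,q[:,1].min().round(1),q[:,1].max().round(1))
go((*S2W(-.131,0),.006),87.5)
E
```

```text
top tray stand-frame [-1.559e+02 -1.000e-01] [130.  115.7] yaw 89.74 n 1642 range [-213.44374   -65.286545] [-97.87945  65.0974 ]
side tray stand-frame [-219.    -0.7] [131.5 162.1] yaw -0.4 n 1733 range [-299.76886   -66.620476] [-137.52063   65.35905]
-220 2.8 64.8
-200 -30.2 65.1
-180 -63.5 62.4
-160 -63.2 62.9
-140 -65.3 63.3
-120 -65.3 63.3
at [0.5292 0.1135 0.0058] tx ang 87.49 tilt z [ 0.006 -0.001 -1.   ] F [0.6 0.1 0.8] w 0.064 t 6.48
  share [-4.0e-01 -2.4e-03 -3.0e-04] yaw -0.0 rows>= 4.0
```

It has entered the gap without a force rise and is centred to within 1 mm. Pushing on.

arm_command(motion=[[[-0.02,0,0,0,0.75],[-0.04,0,0,0,0.75],[-0.06,-0.001,0,0,0.75],[-0.08,-0.001,0,0,0.75],[-0.1,-0.001,0,0,0.75],[-0.12,-0.001,0,0,0.75],[-0.14,-0.001,0,0,0.75],[-0.16,-0.001,0,0,0.75]]])

```text
t: 7.15
ee_pos: [0.5259, 0.0487, 0.0058]
eef_rot: [0.003, 0.722, 0.691, 0.002]
wrist_force: [0.7, 1.7, -0.4]
gripper_width: 0.0638
```

```bash
python3 - <<'E'
from h import *
tray()
go((*S2W(-.131,0),.006),87.5)
E
```

```text
top tray stand-frame [-101.2   34.3] [59.6  7.4] yaw 88.97 n 66 range [-105.36293      4.5190716] [-97.78827  64.02921]
side tray stand-frame [-184.8   -1.2] [ 95.4 131.4] yaw -89.63 n 977 range [-232.75696  -66.98101] [-137.32843   64.44458]
at [0.526  0.048  0.0058] tx ang 87.41 tilt z [ 0.006 -0.002 -1.   ] F [-1.1  0.3  1. ] w 0.0639 t 7.25
  share [-2.362e-01 -1.200e-03 -2.000e-04] yaw -0.0003 rows>= 3.0
```

arm_command(motion=[[[-0.025,0,0,0,0.75],[-0.05,0,0,0,0.75],[-0.075,0,0,0,0.75],[-0.1,0,0,0,0.75],[-0.125,-0.001,0,0,0.75],[-0.15,-0.001,0,0,0.75],[-0.175,-0.001,0,0,0.75],[-0.195,-0.001,0,0,0.75]]])

```text
t: 7.92
ee_pos: [0.5219, -0.0312, 0.0059]
eef_rot: [0.003, 0.723, 0.691, 0.001]
wrist_force: [0.0, 1.1, -0.9]
gripper_width: 0.0642
```

```bash
python3 - <<'E'
from h import *
tray()
go((*S2W(-.131,0),.006),87.5)
E
```

```text
top tray stand-frame [-465.6  155.4] [6.  6.3] yaw -88.12 n 9 range [-468.6335   152.31459] [-462.51764  158.58672]
side tray stand-frame [-147.1   31.8] [ 2.9 14.2] yaw -2.48 n 15 range [-154.08058    30.372314] [-140.00647    33.508457]
at [ 0.5221 -0.0315  0.0059] tx ang 87.31 tilt z [ 0.006 -0.003 -1.   ] F [-0.6  0.9 -0.2] w 0.0645 t 8.02
  share [-0.0372 -0.0005 -0.0001] yaw -0.0005 rows>= 1.0
```

arm_command(motion=[[[-0.007,0,0,-0.0005,0.75],[-0.014,0,0,-0.0005,0.75],[-0.02,0,0,-0.0005,0.75],[-0.025,0,0,-0.0005,0.75],[-0.028,0,0,-0.0005,0.75],[-0.031,0,0,-0.0005,0.75],[-0.034,0,0,-0.0005,0.75]]])

```text
t: 8.6
ee_pos: [0.5215, -0.045, 0.006]
eef_rot: [0.003, 0.722, 0.692, 0.001]
wrist_force: [-0.8, 2.5, -0.6]
gripper_width: 0.0643
```

arm_command(motion=[[[-0.003,0,0,0,0.75],[-0.005,0,0,0,0.75]]])

```text
t: 8.77
ee_pos: [0.5214, -0.046, 0.006]
eef_rot: [0.002, 0.722, 0.692, 0.002]
wrist_force: [1.1, 11.5, 1.1]
gripper_width: 0.064
```

arm_command(motion=[[[-0.003,0,0,0,0.75],[-0.004,0,0,0,0.75],[-0.004,0,0,0,0.75]]])

```text
t: 9.02
ee_pos: [0.5214, -0.046, 0.006]
eef_rot: [0.001, 0.722, 0.692, 0.004]
wrist_force: [1.2, 11.3, 2.0]
gripper_width: 0.0642
```

arm_command(motion=[[[-0.005,0,0,0,0.75],[-0.009,0,0,0,0.75],[-0.009,0,0,0,0.75]]])

```text
t: 9.27
ee_pos: [0.5213, -0.0461, 0.0061]
eef_rot: [-0.001, 0.721, 0.693, 0.007]
wrist_force: [2.6, 22.6, 2.1]
gripper_width: 0.0641
```

```bash
python3 - <<'E'
from h import *
go((*S2W(-.131,0),.006),87.5)
E
```

```text
at [ 0.5213 -0.0461  0.0061] tx ang 87.71 tilt z [ 0.008  0.011 -1.   ] F [ 2.6 22.6  2.1] w 0.0641 t 9.27
  share [-0.0007 -0.0003  0.0002] yaw 0.0006 rows>= 1.0
```

Solid stop: the force went from 11 to 23 N with 0.1 mm of motion, at the expected tool position (stand x = -131 mm). Now I withdraw straight back and up, then look.

arm_command(motion=[[[0.01,0,0,0,0.75],[0.04,0,0,0,0.75],[0.1,0,0,0,0.75],[0.15,0,-0.08,0,0.75],[0.2,0,-0.18,0,0.75],[0.28,0,-0.28,0,0.75],[0.38,0,-0.36,0,0.75],[0.48,0,-0.4,0,0.75]]])

```text
t: 9.93
ee_pos: [0.5276, 0.1251, 0.1605]
eef_rot: [0.0, 0.722, 0.692, 0.008]
wrist_force: [1.2, 0.0, -0.4]
gripper_width: 0.0642
```

arm_command(motion=[[[0.1,0,0,0,0.75],[0.2,0,0,0,0.75],[0.3,0,0,0,0.75],[0.3,0,0,0,0.75],[0.3,0,0,0,0.75]]])

```text
t: 10.35
ee_pos: [0.532, 0.2473, 0.1615]
eef_rot: [0.001, 0.72, 0.694, 0.007]
wrist_force: [0.2, 0.3, 0.0]
gripper_width: 0.0638
```

```bash
python3 - <<'E'
from h import *
go((.5,.2,.2),87.5)
for n in('top','side'):
    p,d,m=grab(n); w=cloud(d,m); s=W2S(w)
    M=(s[...,0]>-.16)&(s[...,0]<-.106)&(abs(s[...,1])<.1)&(w[...,2]>.012)&(w[...,2]<.034)
    P=s[M]*1000; print(n,len(P),'near end x',np.sort(P[:,0])[:4],'y',P[:,1].min(),P[:,1].max())
    for y in range(-50,50,20):
        q=P[(P[:,1]>y)&(P[:,1]<y+20)]
        if len(q): print(y,q[:,0].min().round(1),end=' ')
    M=(abs(s[...,0])<.115)&(abs(s[...,1])<.115)&(w[...,2]>.05)&(w[...,2]<.07); P=s[M]*1000; print('board',P.min(0),P.max(0))
    f=np.load(n+'0.npz')
    if n=='top': cv2.imwrite('pics/end_top.png',p[...,::-1])
    else: cv2.imwrite('pics/end_side.png',p[...,::-1])
E
```

```text
at [0.532  0.2473 0.1615] tx ang 87.82 tilt z [ 0.012  0.009 -1.   ] F [0.2 0.3 0. ] w 0.0638 t 10.35
  share [-0.1202 -0.0743 -0.0982] yaw 0.0009 rows>= 2.0
top 230 near end x [-120.28840626 -120.17077726 -120.16796492 -120.08988301] y -65.06556066453523 60.98713375105911
-50 -120.3 -30 -120.2 -10 -119.9 10 -120.1 30 -119.8 board [-102.57969295  -97.75769397] [102.34418968  98.59791796]Traceback (most recent call last):
  File "<stdin>", line 6, in <module>
    return umr_minimum(a, axis, None, out, keepdims, initial, where)
ValueError: zero-size array to reduction operation minimum which has no identity
```

View pics/end_top.png

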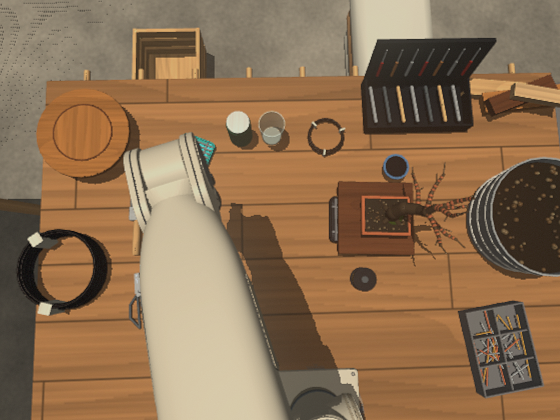

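The top picture shows only the tray's near end standing out of the stand (about (334,219)). Its edge lies at stand x = -120 mm across the whole width, so it is home and square. The spool, small pot, coil, can and glass are where they were, and the hand is clear.

```bash
python3 -c "
from rig import robot; print(robot.job_done())"
```

```text
the job is handed in; nothing more can be done
None
```

The drip tray is home in the stand and the job is handed in, after about 10 s of the 64 s allowed. I first pushed the tray's long side with both fingertips to straighten it and line it up with the gap. Then I pushed its end through the legs to the rail, and took the hand straight back and up.

**Checks that passed**
- **Stop against the rail:** at the end the wrist force rose from 11 to 23 N with about 0.1 mm of movement. This was at the tool position expected for a tray touching the rail.
- **Final position:** the top camera puts the tray's near end at stand x = -119.8 to -120.3 mm across its width, against the -120 mm expected. The tray is fully in and square.
- **Other things:** the board, small pot, spool, coil, can and glass look unmoved in the top picture.

**Checks that failed or were incomplete**
- The last side-camera check gave nothing: it found no points on the short piece of tray still showing. The final position therefore rests on the top view and the force.
- In the last picture the arm hid the small dark tray and parts of the brush, shears and turquoise tray. I never went near them at their height.

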